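# Reseal the tea caddy and take off its outer lid

## Task

Put the wooden scoop that lies across the tea caddy's mouth into the tea chest's open drawer, let go of it and slide the drawer fully shut. Then lift the caddy's double lid by the outer lid's knob, lower both lids together onto the caddy until fully down, turn the outer lid about a quarter turn anticlockwise to unhook it, and lift it off alone, leaving the inner lid seated so that the tea stays sealed. Finish still holding the outer lid level in the air, about a hand's breadth above the caddy, ready to go for washing; never touch the inner lid with the gripper, keep the caddy upright and leave the other things where they stand.

Things in the scene. Friction and masses are not known exactly. Their poses are not given: they have to be found in the camera images.
- scoop_mid (a point): Point in the handle of the wooden tea scoop, near its balance point, 5 mm above its flat underside. x runs along the scoop to its round bowl (39 mm across, 11 high, centred 43 mm ahead), z up. The straight handle is 14 mm wide (y), 10 thick and runs from 68 mm behind this point to 28 ahead.
- scoop: The wooden tea scoop, 130 mm long, 25 g, loose. It starts lying level across the open mouth of the caddy, its flat underside on the rim; origin on the underside, 5 mm below scoop_mid, same axes.
- tea_chest_drawer0 (a joint): The only drawer of the tea chest, a low wooden box 170 mm deep, 220 wide and 80 high, fixed on the worktop. Value in m: 0 fully shut, 0.09 to 0.108 at the start. It slides with a few newtons and stays where it is left.
- drawer_bed (a point): Centre of the drawer's inner floor, 22 mm above the worktop; moves with the drawer. x points into the chest (shut direction), y across. Inside: 125 mm long (x), 178 wide (y), walls 36 mm above the floor. At the start it is open above from the front wall at x = -62 mm to about x = +20 mm; beyond that the chest's top covers it.
- tea_chest_drawer0_handle (a point): Middle of the drawer's steel bar handle (11 mm thick, 110 mm long, across), 35 mm in front of the drawer front, 44 mm above the worktop. The front's top edge is 69 mm above the worktop. Pushing the bar along +x of drawer_bed shuts the drawer.
- caddy_mouth (a point): Centre of the tea caddy's open mouth, level with the rim, 110 mm above its underside. The mouth is 66 mm wide in a bevelled neck, 76 mm across, that rises 15 mm above the caddy's shoulder.
- caddy: The tea caddy: round upright steel canister, 88 mm across, 95 mm high to its shoulder and 110 to its rim, 1 kg, loose. Origin at the centre of its underside, z up.
- outer_lid_knob (a point): Centre of the black bar knob on the outer lid: 46 mm long (x), 16 wide (y), 28 high (z). The lid's flat top is 14 mm below this point, its lower rim 53 mm below. When the lid is fully down on the caddy, its rim on the shoulder, this point is 38 mm above the caddy's rim.
- outer_lid: Outer lid: round steel cap, 88 mm across, 67 mm high with its knob, 0.2 kg, loose; origin at the centre of its lower rim, x along the knob, z up. It starts standing on the worktop with the inner lid hooked inside; lifting it lifts both.
- outer_lid_rim (a point): Centre of the outer lid's lower rim, 53 mm below the centre of its knob, z up.
- inner_lid_flange (a point): Centre of the underside of the inner lid's flange. Fully seated it is level with the caddy's rim; the inner lid then rests on the rim by its own weight and does not turn along with the outer lid. A tapered plug, 62 mm across, reaches 10 mm below this point, a winged grip 17 mm above it.
- inner_lid: Inner lid: white stopper, flange 73 mm, 0.12 kg, origin 10 mm below its flange. Its wings hang on two hooks in the outer lid with 2 mm of play up and down. With both lids fully down, turning the outer lid anticlockwise from above by 60 to 115 degrees (80 is best) frees it; turned less, clockwise (a stop), or before it is down, it takes the inner lid along.
- mug: Bystander: striped mug, 86 x 120 x 90 mm, origin at its underside.
- teaspoon: Bystander: steel teaspoon, 137 mm long, lying on the worktop.
- tea_box: Bystander: cardboard tea packet, 70 x 135 x 78 mm, at the back.
- honey_jar: Bystander: glass jar with a screw cap, 65 mm across, 95 mm high, standing on the tea chest.
Mind the look-alikes: they are no part of the job. Of the things that look like the scoop, the larger one is meant.

How it is judged:
On the way, in this order (a step that is already met when the one before it is completed fails the run):
1. the scoop lies in the drawer, let go (x of scoop_mid in the frame of drawer_bed between -0.062 and 0.062 m and y of scoop_mid in the frame of drawer_bed between -0.085 and 0.085 m and z of scoop_mid in the frame of drawer_bed between -0.005 and 0.03 m and contact force between the fingers and scoop below 0.05 N), for 0.2 s.
2. the drawer is fully shut with the scoop inside (x of scoop_mid in the frame of drawer_bed between -0.062 and 0.062 m and y of scoop_mid in the frame of drawer_bed between -0.085 and 0.085 m and z of scoop_mid in the frame of drawer_bed between -0.005 and 0.03 m and value of joint tea_chest_drawer0 below 0.006 m), for 0.2 s.
3. both lids, nested, are fully down on the caddy (z of inner_lid_flange in the frame of caddy_mouth between -0.004 and 0.003 m and horizontal distance between inner_lid_flange and caddy_mouth below 0.005 m and angle between inner_lid's own z axis and vertical below 0.06 rad and z of outer_lid_rim in the frame of caddy_mouth below -0.0115 m), for 0.1 s.
4. the outer lid alone is lifted off, the inner lid still seated (z of inner_lid_flange in the frame of caddy_mouth between -0.004 and 0.003 m and horizontal distance between inner_lid_flange and caddy_mouth below 0.005 m and angle between inner_lid's own z axis and vertical below 0.06 rad and z of outer_lid_rim in the frame of caddy_mouth between 0.04 and 0.2 m and horizontal distance between outer_lid_rim and caddy_mouth below 0.08 m and angle between outer_lid_rim's own z axis and vertical below 0.35 rad and contact force between the fingers and outer_lid above 1 N and contact force between outer_lid and inner_lid below 0.05 N and contact force between outer_lid and caddy below 0.05 N), for 0.2 s.
At the end, for the whole second after the job is handed in: Outer lid held still, level (20 degrees), rim 40 to 200 mm above the caddy's and within 80 mm sideways, touching neither caddy nor inner lid; inner lid seated (3 mm in height, 5 mm off centre, level); caddy upright on the worktop; scoop in the drawer, drawer shut within 6 mm (all of step 2 and all of step 4 and angle between caddy's own z axis and vertical below 0.05 rad and linear speed of outer_lid below 0.03 m/s and height (world z) of caddy below 0.005 m); the arm keeps its last pose, push and grip.
It fails at once if the gripper touches the inner lid (contact force between the fingers and inner_lid above 0.3 N).
It fails at once if the caddy is knocked over (angle between caddy's own z axis and vertical above 0.35 rad).
It fails at once if a bystander is pushed away (distance of any of mug, teaspoon, tea_box, honey_jar from where it was at the start of the episode above 0.03 m).
It also fails if it takes over 64 s, if anything falls off the work surface, if the arm or the gripper's body presses on something with over 40 N, if the wrist force passes 120 N, or if a joint passes its speed limit or range.

## Robot

A 6-joint arm with a two-finger parallel gripper is mounted at the origin on a cart in front of the work surface, level with it; the furniture and walls round the work are solid. World frame = base frame: x ahead of the robot, y to its left, z up, the work surface at z = 0. Lengths are in m, angles in rad, forces in N, time in s.
With the tool pointing down it reaches from about 0.25 to 0.725 m from the base axis. Payload 4 kg.
Tool frame: the origin (TCP) lies at the very end of the fingers, on their centre line; the grasp point (between the pads) lies 19 mm behind it; z points along the fingers, y is the line along which they close (so a half turn about z gives the same grasp; the last joint's range is limited). The gripper opens to 85 mm and grips with 20 to 120 N. Pads are 22 mm wide; open, the fingers measure 114 mm over their backs; the gripper's body (76 mm by 85 mm) begins 54 mm behind the grasp point. The pads swing forward as they close: fully open they stand 13 mm farther back than shut.
Start: joints at [-1.288, 0.241, 0.005, 1.335, 0, 1.571], TCP at [0.14, -0.48, 0.231] pointing down, gripper open.
Joint ranges: [-2.72, 2.72], [-1.05, 1.87], [-1.09, 1.28], [-1.99, 2.15], [-1.42, 1.44], [-3.14, 3.14]. Speed limits (rad/s): [2.79, 2.79, 3.14, 3.14, 3.14, 3.14].

## Interface

Orientations are given as a unit quaternion [x, y, z, w].
In Python, from workcell import bot, vision, workorder, boxes_of gives the robot as it stands.
- The arm moves only by the tool send_rows, never from a script. Its argument "motion" is text: rows parted by semicolons, each of 5 numbers parted by spaces: the closure, from -1 (fully open) to 1 (shut), so that 0 is half open, then the shift along the tool's x, y, z in cm, then the turn about the tool's z in rad. In form: claw x y z twist; .... A call has 1 to 5 rows; each row is the pose to reach, as a shift and turn from the pose commanded when the call began, along the tool's axes at that moment; what a row does not reach only later rows make up. A row lasts 1/10 s, in which the tool goes at most 50 mm and 8.59 degrees, less where a joint would pass 70% of its speed; a pose out of reach is approached as far as the arm can. A call with a gripper value outside its range is refused whole. The fingers move at their own pace and stop on an object; the grip force is fixed at half the most. Time passes only in rows, so rows that repeat a pose let the fingers close. It gives the time, the measured TCP pose, the force, the opening and the grip force at its end, in the units of the state.
- bot.get_obs(): the state, without advancing time (a new reading comes with each control period).
- vision.camera(name): name is "scene" or "top" or "wrist"; returns the picture (384x512x3 uint8, red, green, blue); there is no depth.
- vision.camera_model(name): a dict with "fov_y" (degrees; the focal length in pixels is half the picture's height over the tangent of half this angle, whatever the lens; pixels are square), "cx", "cy" (the principal point, pixels), "world_from_camera" (4x4, takes a point from camera to world coordinates); the wrist camera has in their place "hand_eye" (4x4, takes a point from camera to tool coordinates, whose origin is the TCP and whose axes are the flange's). Camera axes: x right, y down, z forward; pixel columns grow to the right and rows downward; lengths in m; the calibration is good to about 2 mm. A picture is of the moment at which its call begins: read the wrist's pose just before it. camera_model takes no time and is no camera call.
- workorder.job_done(): hands the job in; it is judged then, once.
Trained networks look in the newest picture that a camera, given by its name, has taken for a name from the list of things; names that differ only in an ending like _2 or _b are one class to them, and where a whole thing is asked for, a point or a joint stands for the part that bears it (a point fixed in the world has none). Each returns a list of dicts, best first, with "conf" (0 to 1); they miss things now and then, are a little off and sometimes report something else, mostly with a low value. They report only what shows in the picture. A call takes as long as a camera call. They do not tell look-alikes from the thing itself.
- boxes_of(camera, target): "rect" ([centre column, centre row, width, height] in pixels, round what is visible of it).
The state is a dict: "clock": time; "joint_pos": joint angles; "joint_vel": joint speeds; "tau": joint torques, N m; "eef_pos": TCP position; "tool_rot": TCP orientation; "ft_force": force on the tool from outside, world axes, zero at the start; "ft_torque": the same for the moment, N m; "grip_width": finger opening in m; "grasp_force": force on a finger pad.
Only numpy, scipy, OpenCV 4.12 (cv2) and the standard library are available. Lean on these libraries where they do the work, as an engineer would, in place of code of your own. Each camera call takes 0.05 s, during which the arm holds its last target. There are 200 camera calls.

## Working session

There is one attempt and no reset: what is moved stays moved. The work goes in short steps, Python scripts to look and compute and a tool call to move; the robot and the scene stay as the last step left them, time stands still between calls to the robot, and variables do not carry over. Pictures are saved under pics/ and viewed, at most 10 in all, crops included, and the job is handed in when it is done.

Besides the shell and the picture viewer there is one more tool, called after "Call:" by a JSON object that holds its "op" and its "data". send_rows: Moves the arm, as the interface text tells. Its arguments: {"type":"object","properties":{"motion":{"type":"string"}},"required":["motion"]}

```bash
ls; mkdir -p pics; python3 - <<'E'
from workcell import bot, vision, workorder, boxes_of
import cv2,numpy as np
o=bot.get_obs();print({k:np.round(v,3).tolist() for k,v in o.items()})
for c in ["scene","top"]:
    im=vision.camera(c);cv2.imwrite(f"pics/{c}0.png",im[:,:,::-1])
    m=vision.camera_model(c);print(c,m["fov_y"],m["cx"],m["cy"],np.round(m["world_from_camera"],4).tolist(), [k for k in m])
    for t in ["scoop","caddy","outer_lid","outer_lid_knob","tea_chest_drawer0","tea_chest_drawer0_handle","mug","teaspoon","tea_box","honey_jar"]:
        print(t,[(np.round(d["rect"],1).tolist(),round(d["conf"],2)) for d in boxes_of(c,t)][:3])
m=vision.camera_model("wrist");print(m)
E
```

```text
pics
{'clock': 0.0, 'joint_pos': [-1.288, 0.241, 0.004, 1.335, -0.0, 1.571], 'joint_vel': [0.002, -0.0, 0.0, 0.0, 0.002, -0.001], 'tau': [-0.001, -37.231, 25.241, 0.017, 0.0, 0.0], 'eef_pos': [0.139, -0.48, 0.23], 'tool_rot': [0.99, 0.141, -0.0, -0.001], 'ft_force': [1.069, -0.415, 0.03], 'ft_torque': [-0.027, -0.036, -0.002], 'grasp_force': 0.0, 'grip_width': 0.086}
scene 44.077494446076436 254.5272097507296 179.80630647534855 [[0.996, -0.0637, 0.0634, 0.5198], [-0.0878, -0.539, 0.8377, -1.3106], [-0.0192, -0.8399, -0.5424, 0.907], [0.0, 0.0, 0.0, 1.0]] ['fov_y', 'cx', 'cy', 'world_from_camera']
scoop [([228.2, 194.3, 32.7, 26.8], 0.71), ([225.9, 215.8, 36.2, 43.7], 0.2)]
caddy [([227.4, 211.5, 33.4, 43.8], 0.73)]
outer_lid [([212.4, 174.8, 27.1, 26.3], 0.66)]
outer_lid_knob [([213.3, 175.3, 27.6, 24.5], 0.66)]
tea_chest_drawer0 [([233.2, 265.4, 71.3, 65.7], 0.93)]
tea_chest_drawer0_handle []
mug [([269.7, 201.8, 24.4, 39.1], 0.56)]
teaspoon [([198.6, 198.7, 31.4, 4.7], 0.54)]
tea_box [([316.8, 210.1, 48.6, 34.9], 0.84)]
honey_jar [([294.4, 221.5, 22.0, 41.2], 0.91), ([227.4, 210.6,
[... 605 characters left out ...]
_drawer0_handle [([367.8, 235.4, 80.1, 53.5], 0.95)]
mug [([275.6, 181.2, 34.6, 37.5], 0.76)]
teaspoon [([236.6, 263.4, 9.7, 47.5], 0.74)]
tea_box [([291.0, 150.5, 31.7, 31.6], 0.73), ([292.0, 236.4, 31.3, 33.1], 0.73)]
honey_jar [([358.9, 167.5, 29.9, 23.8], 0.95)]
{'fov_y': 59.2719021261347, 'cx': 255.53652356998012, 'cy': 194.94532119084357, 'hand_eye': array([[ 7.28467417e-04, -9.58985721e-01, -2.83453446e-01,
         7.10360454e-02],
       [ 9.99999666e-01,  5.93670684e-04,  5.61451859e-04,
         6.84389385e-04],
       [-3.70146315e-04, -2.83453760e-01,  9.58985833e-01,
        -1.42642902e-01],
       [ 0.00000000e+00,  0.00000000e+00,  0.00000000e+00,
         1.00000000e+00]])}
```

```bash
python3 - <<'E'
import cv2,numpy as np
t=cv2.imread("pics/top0.png");s=cv2.imread("pics/scene0.png")
cv2.imwrite("pics/t1.png",cv2.resize(t[100:320,110:430],(800,550),interpolation=cv2.INTER_CUBIC))
cv2.imwrite("pics/s1.png",cv2.resize(s[120:320,140:380],(720,600),interpolation=cv2.INTER_CUBIC))
E
```

```text
(no output)
```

View pics/t1.png

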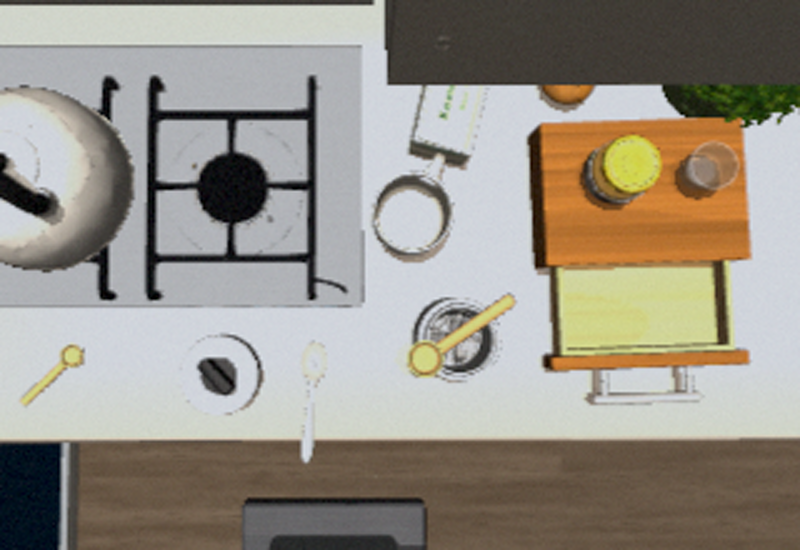

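View pics/s1.png

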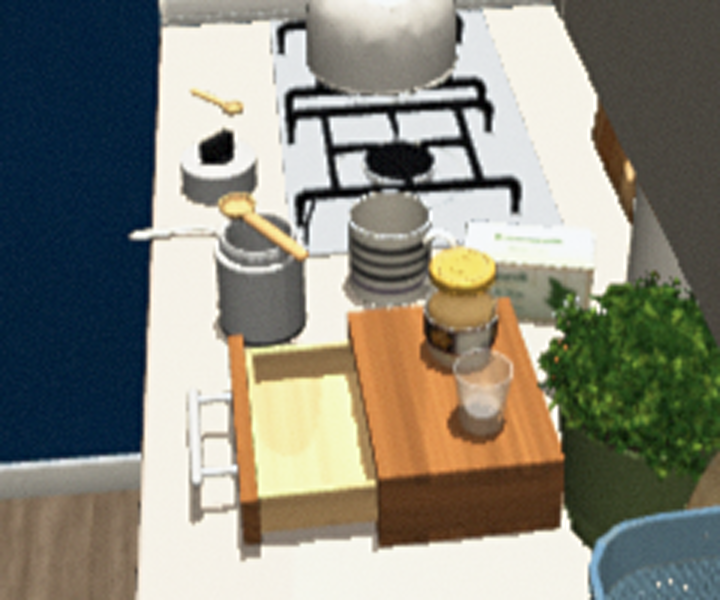

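```bash
cat > h.py <<'E'
from workcell import bot, vision, workorder, boxes_of
import cv2,numpy as np
from scipy.spatial.transform import Rotation as R
def pose(o=None):
    o=o or bot.get_obs(); T=np.eye(4);T[:3,:3]=R.from_quat(o["tool_rot"]).as_matrix();T[:3,3]=o["eef_pos"];return T
def ray(cam,uv,W=None):
    m=vision.camera_model(cam);f=192/np.tan(np.radians(m["fov_y"])/2)
    T=m["world_from_camera"] if W is None else W@m["hand_eye"]
    d=T[:3,:3]@[(uv[0]-m["cx"])/f,(uv[1]-m["cy"])/f,1];return T[:3,3],d/np.linalg.norm(d)
def plane(cam,uv,z,W=None):
    c,d=ray(cam,uv,W);return c+d*(z-c[2])/d[2]
def proj(cam,P,W=None):
    m=vision.camera_model(cam);f=192/np.tan(np.radians(m["fov_y"])/2)
    T=m["world_from_camera"] if W is None else W@m["hand_eye"]
    p=np.linalg.inv(T)@np.append(P,1);return np.array([m["cx"]+f*p[0]/p[2],m["cy"]+f*p[1]/p[2]])
def tri(rays):
    A=np.zeros((3,3));b=np.zeros(3)
    for c,d in rays:
        M=np.eye(3)-np.outer(d,d);A+=M;b+=M@c
    p=np.linalg.solve(A,b);return p,[float(np.linalg.norm(np.cross(p-c,d))) for c,d in rays]
E
python3 - <<'E'
from h import *
t=lambda x,y:(110+(x+.5)/2.5-.5,100+(y+.5)/2.5-.5)
s=lambda x,y:(140+(x+.5)/3-.5,120+(y+.5)/3-.5)
P=lambda n,p,z:print(n,plane("top",t(*p),z).round(4))
T=lambda n,p,q:print(n,*[np.round(a,4) for a in tri([ray("top",t(*p)),ray("scene",s(*q))])])
T("bowl",(425,357),(238,206)); T("handle end",(514,299),(304,257)); T("knobtop",(218,376),(217,145))
P("bowl",(425,357),.118);P("end",(514,299),.118)
P("knob",(218,375),.067);P("knob a",(203,362),.067);P("knob b",(232,388),.067);P("lid c",(221,373),.04)
P("drawer floor FL",(557,352),.058);P("floor FR",(735,347),.058);P("BL",(552,264),.058);P("BR",(733,261),.058)
P("handle L",(592,402),.049);P("handle R",(702,397),.049);P("chest FL",(538,266),.08);P("chest FR",(750,258),.08)
P("caddy rim l",(414,334),.11);P("caddy rim r",(494,334),.11)
P("spoon",(307,460),0);P("mug",(412,217),.09);P("mugh",(443,160),.05)
T("front R top", (749,357),(252,520))
E
```

```text
bowl [ 0.5015 -0.1229  0.1158] [0.0006 0.0006]
handle end [ 0.5612 -0.2157  0.1147] [0.0011 0.0011]
knobtop [0.4786 0.0992 0.0541] [0.0012 0.0012]
bowl [ 0.501  -0.1228  0.118 ]
end [ 0.5602 -0.2151  0.118 ]
knob [0.4795 0.0973 0.067 ]
knob a [0.4935 0.1136 0.067 ]
knob b [0.4656 0.0821 0.067 ]
lid c [0.4797 0.098  0.04  ]
drawer floor FL [ 0.5026 -0.2705  0.058 ]
floor FR [ 0.5074 -0.4648  0.058 ]
BL [ 0.5985 -0.2667  0.058 ]
BR [ 0.6013 -0.4656  0.058 ]
handle L [ 0.4476 -0.3097  0.049 ]
handle R [ 0.4527 -0.4304  0.049 ]
chest FL [ 0.5956 -0.2473  0.08  ]
chest FR [ 0.6035 -0.4756  0.08  ]
caddy rim l [ 0.5243 -0.1121  0.11  ]
caddy rim r [ 0.524  -0.1951  0.11  ]
spoon [0.3782 0.0051 0.    ]
mug [ 0.6479 -0.1118  0.09  ]
mugh [ 0.7151 -0.1487  0.05  ]
front R top [ 0.4983 -0.4834  0.0489] [0.0022 0.0022]
```

```bash
cat >> h.py <<'E'
def plan(pos,yaw,claw=0.3,start=None,step=.05,tw=.148):
    """rows from measured (or given x,y,z,yaw) pose to world pos/yaw"""
    if start is None:
        W=pose();p=W[:3,3];y0=np.arctan2(W[1,0],W[0,0])
    else: p=np.array(start[:3]);y0=start[3]
    d=np.array(pos)-p;dy=yaw-y0
    n=max(1,int(np.ceil(max(np.linalg.norm(d)/step,abs(dy)/tw))))
    k=0
    while k<n:
        a=y0+dy*k/n;X=np.array([[np.cos(a),np.sin(a),0],[np.sin(a),-np.cos(a),0],[0,0,-1]])
        m=min(5,n-k);rows=[]
        for i in range(1,m+1):
            v=X.T@(d*i/n)*100;rows.append("%.2f %.1f %.1f %.1f %.2f"%(claw,*v,-dy*i/n))
        print("; ".join(rows));k+=m
E
python3 -c "
from h import *
plan([.5245,-.159,.2],-.998,.3)"
```

```text
0.30 4.2 -1.8 0.3 0.12; 0.30 8.4 -3.7 0.6 0.23; 0.30 12.5 -5.5 0.9 0.35; 0.30 16.7 -7.3 1.1 0.47; 0.30 20.9 -9.1 1.4 0.58
0.30 2.5 -3.8 0.3 0.12; 0.30 5.0 -7.6 0.6 0.23; 0.30 7.4 -11.5 0.9 0.35; 0.30 9.9 -15.3 1.1 0.47; 0.30 12.4 -19.1 1.4 0.58
0.30 -0.0 -4.6 0.3 0.12
```

Call:
{"op": "send_rows", "data": {"motion": "0.30 4.2 -1.8 0.3 0.12; 0.30 8.4 -3.7 0.6 0.23; 0.30 12.5 -5.5 0.9 0.35; 0.30 16.7 -7.3 1.1 0.47; 0.30 20.9 -9.1 1.4 0.58"}}

```text
clock: 1.6
eef_pos: [0.316, -0.3333, 0.2175]
tool_rot: [0.989, -0.151, 0.0, 0.0]
ft_force: [1.3, -0.0, -0.6]
grip_width: 0.0303
grasp_force: 0.0
```

Call:
{"op": "send_rows", "data": {"motion": "0.30 2.5 -3.8 0.3 0.12; 0.30 5.0 -7.6 0.6 0.23; 0.30 7.4 -11.5 0.9 0.35; 0.30 9.9 -15.3 1.1 0.47; 0.30 12.4 -19.1 1.4 0.58"}}

```text
clock: 2.1
eef_pos: [0.3861, -0.3029, 0.2055]
tool_rot: [0.937, -0.348, 0.011, -0.036]
ft_force: [-0.9, -0.1, -0.9]
grip_width: 0.0295
grasp_force: 0.0
```

Call:
{"op": "send_rows", "data": {"motion": "0.30 0 -4.6 0.3 0.12; 0.30 0 -4.6 0.3 0.12; 0.30 0 -4.6 0.3 0.12; 0.30 0 -4.6 0.3 0.12"}}

```text
clock: 2.5
eef_pos: [0.3748, -0.3102, 0.2063]
tool_rot: [0.927, -0.371, 0.014, -0.055]
ft_force: [-0.8, -0.5, -0.1]
grip_width: 0.03
grasp_force: 0.0
```

```bash
python3 - <<'E'
from h import *
o=bot.get_obs();W=pose(o);print(W.round(3),o["grip_width"],o["clock"],o["joint_pos"])
im=vision.camera("wrist");cv2.imwrite("pics/w1.png",im[:,:,::-1])
for t in ["scoop","caddy"]: print(t,[(np.round(d["rect"],1).tolist(),round(d["conf"],2)) for d in boxes_of("wrist",t)][:3])
print("tcp",proj("wrist",W[:3,3],W), "pred mid",proj("wrist",[.5245,-.159,.115],W),"bowl",proj("wrist",[.5015,-.1229,.116],W))
E
```

```text
[[ 0.724 -0.686  0.068  0.375]
 [-0.69  -0.718  0.092 -0.31 ]
 [-0.015 -0.113 -0.993  0.206]
 [ 0.     0.     0.     1.   ]] 0.029965072252577 2.5 [-0.76212531  0.23701333 -0.07096795  1.27751316  0.11345494  3.14057706]
scoop [([12.6, 176.0, 25.2, 157.0], 0.58)]
caddy [([69.3, 173.8, 117.0, 115.8], 0.67)]
tcp [253.11142506 256.50849945] pred mid [ -1.85298397 183.58183228] bowl [ -2.80073303 232.25659207]
```

View pics/w1.png

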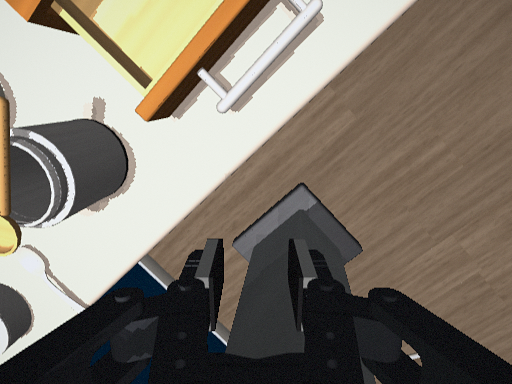

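Call:
{"op": "send_rows", "data": {"motion": "0.30 0 0 0 -0.14; 0.30 0 0 0 -0.28; 0.30 0 0 0 -0.42; 0.30 0 0 0 -0.56; 0.30 0 0 0 -0.70"}}

```text
clock: 3.15
eef_pos: [0.3749, -0.3101, 0.2062]
tool_rot: [0.998, -0.028, 0.033, -0.047]
ft_force: [-0.5, -0.4, -0.1]
grip_width: 0.0298
grasp_force: 0.0
```

Call:
{"op": "send_rows", "data": {"motion": "0.30 0 0 0 -0.14; 0.30 0 0 0 -0.28; 0.30 0 0 0 -0.42; 0.30 0 0 0 -0.42"}}

```text
clock: 3.55
eef_pos: [0.3749, -0.3101, 0.2063]
tool_rot: [0.982, 0.178, 0.042, -0.039]
ft_force: [1.1, -0.3, -0.7]
grip_width: 0.03
grasp_force: 0.0
```

```bash
python3 - <<'E'
from h import *
o=bot.get_obs();W=pose(o);print(W.round(4),o["clock"],o["joint_pos"])
E
```

```text
[[ 0.9334  0.3525  0.0677  0.3749]
 [ 0.3459 -0.9337  0.0923 -0.3101]
 [ 0.0957 -0.0627 -0.9934  0.2063]
 [ 0.      0.      0.      1.    ]] 3.55 [-0.76193311  0.23713874 -0.07090802  1.27757255  0.11375738  2.02089334]
```

Call:
{"op": "send_rows", "data": {"motion": "0.30 0 0 0 -0.14; 0.30 0 0 0 -0.28; 0.30 0 0 0 -0.42; 0.30 0 0 0 -0.56; 0.30 0 0 0 -0.70"}}

```text
clock: 4.05
eef_pos: [0.3748, -0.3102, 0.2062]
tool_rot: [0.861, 0.505, 0.053, -0.023]
ft_force: [0.3, 0.8, -0.8]
grip_width: 0.0303
grasp_force: 0.0
```

Call:
{"op": "send_rows", "data": {"motion": "0.30 0 0 0 -0.14; 0.30 0 0 0 -0.28; 0.30 0 0 0 -0.42; 0.30 0 0 0 -0.56; 0.30 0 0 0 -0.70"}}

```text
clock: 4.55
eef_pos: [0.3748, -0.3102, 0.2063]
tool_rot: [0.636, 0.77, 0.057, -0.003]
ft_force: [0.2, -0.2, 0.5]
grip_width: 0.0298
grasp_force: 0.0
```

Call:
{"op": "send_rows", "data": {"motion": "0.30 0 0 0 -0.14; 0.30 0 0 0 -0.28; 0.30 0 0 0 -0.42; 0.30 0 0 0 -0.56; 0.30 0 0 0 -0.70"}}

```text
clock: 5.05
eef_pos: [0.3748, -0.3102, 0.2062]
tool_rot: [0.334, 0.941, 0.055, 0.017]
ft_force: [-1.0, 0.3, 0.1]
grip_width: 0.0297
grasp_force: 0.0
```

Call:
{"op": "send_rows", "data": {"motion": "0.30 0 0 0 -0.14; 0.30 0 0 0 -0.28; 0.30 0 0 0 -0.42; 0.30 0 0 0 -0.56; 0.30 0 0 0 -0.70"}}

```text
clock: 5.55
eef_pos: [0.3748, -0.3102, 0.2062]
tool_rot: [-0.009, 0.998, 0.046, 0.034]
ft_force: [0.7, -0.1, 0.0]
grip_width: 0.0296
grasp_force: 0.0
```

Call:
{"op": "send_rows", "data": {"motion": "0.30 0 0 0 -0.14; 0.30 0 0 0 -0.28; 0.30 0 0 0 -0.42; 0.30 0 0 0 -0.56; 0.30 0 0 0 -0.70"}}

```text
clock: 6.05
eef_pos: [0.3748, -0.3102, 0.2062]
tool_rot: [-0.351, 0.935, 0.031, 0.048]
ft_force: [0.0, -0.3, 1.1]
grip_width: 0.0299
grasp_force: 0.0
```

Call:
{"op": "send_rows", "data": {"motion": "0.30 0 0 0 -0.14; 0.30 0 0 0 -0.28; 0.30 0 0 0 -0.42; 0.30 0 0 0 -0.56; 0.30 0 0 0 -0.70"}}

```text
clock: 6.55
eef_pos: [0.3748, -0.3102, 0.2062]
tool_rot: [-0.65, 0.758, 0.013, 0.056]
ft_force: [0.5, 0.2, 0.4]
grip_width: 0.0297
grasp_force: 0.0
```

Call:
{"op": "send_rows", "data": {"motion": "0.30 0 0 0 -0.14; 0.30 0 0 0 -0.28; 0.30 0 0 0 -0.42; 0.30 0 0 0 -0.56; 0.30 0 0 0 -0.70"}}

```text
clock: 7.05
eef_pos: [0.3748, -0.3102, 0.2062]
tool_rot: [0.871, -0.489, 0.007, -0.057]
ft_force: [-0.2, 0.9, 0.5]
grip_width: 0.0295
grasp_force: 0.0
```

```bash
cat >> h.py <<'E'
def st():
    o=bot.get_obs();W=pose(o);q=o["joint_pos"];r=np.array([np.cos(q[0]),np.sin(q[0])]);t=np.array([-r[1],r[0]])
    print("t",round(o["clock"],2),"p",W[:3,3].round(4),"yaw",round(float(np.arctan2(W[1,0],W[0,0])),4),"zt",W[:3,2].round(4),"tilt rad/tan",round(W[:2,2]@r,4),round(W[:2,2]@t,4),"q",q.round(4),"grip",round(o["grip_width"],4),o["grasp_force"],"F",o["ft_force"])
    return W
E
python3 -c "
from h import *
W=st(); q=bot.get_obs()['joint_pos'];print('tool-frame dir of right-tangential',W[:3,:3].T@[np.sin(q[0]),-np.cos(q[0]),0])"
```

```text
t 7.05 p [ 0.3748 -0.3102  0.2062] yaw -1.0206 zt [ 0.0677  0.0923 -0.9934] tilt rad/tan -0.0148 0.1135 q [-0.7623  0.2372 -0.0709  1.2776  0.1137 -2.8817] grip 0.0295 0.0 F [-0.17712027  0.91750866  0.54226486]
tool-frame dir of right-tangential [ 0.25526964  0.96018863 -0.11346894]
```

Call:
{"op": "send_rows", "data": {"motion": "0.30 0 0 0 -0.13; 0.30 0 0 0 -0.25; 0.30 0 0 0 -0.25"}}

```text
clock: 7.35
eef_pos: [0.3748, -0.3102, 0.2062]
tool_rot: [0.924, -0.379, 0.014, -0.056]
ft_force: [0.6, -0.1, 0.6]
grip_width: 0.0298
grasp_force: 0.0
```

Call:
{"op": "send_rows", "data": {"motion": "0.30 0 1 -0.1 0; 0.30 0 2 -0.2 0; 0.30 0 2 -0.2 0"}}

```text
clock: 7.65
eef_pos: [0.3654, -0.3199, 0.2059]
tool_rot: [0.922, -0.384, 0.013, -0.053]
ft_force: [-0.1, -0.2, 0.4]
grip_width: 0.0299
grasp_force: 0.0
```

```bash
python3 -c "
from h import *
W=st()"
```

```text
t 7.65 p [ 0.3654 -0.3199  0.2059] yaw -0.7884 zt [ 0.0641  0.087  -0.9941] tilt rad/tan -0.0163 0.1068 q [-0.7859  0.2371 -0.0714  1.2786  0.107  -3.139 ] grip 0.0299 0.0 F [-0.13709979 -0.150194    0.35135734]
```

Call:
{"op": "send_rows", "data": {"motion": "0.30 0 4 -0.4 0; 0.30 0 8 -0.8 0; 0.30 0 12 -1.2 0; 0.30 0 12 -1.2 0; 0.30 0 12 -1.2 0"}}

```text
clock: 8.15
eef_pos: [0.3372, -0.3552, 0.2048]
tool_rot: [0.909, -0.414, 0.006, -0.034]
ft_force: [-0.0, 0.9, -0.5]
grip_width: 0.0302
grasp_force: 0.0
```

```bash
python3 -c "
from h import *
W=st()"
```

```text
t 8.15 p [ 0.3372 -0.3552  0.2048] yaw -0.8543 zt [ 0.0391  0.0577 -0.9976] tilt rad/tan -0.0177 0.0674 q [-0.8531  0.2475 -0.0578  1.2833  0.0675 -3.1405] grip 0.0302 0.0 F [-0.03310409  0.85090375 -0.51540547]
```

Call:
{"op": "send_rows", "data": {"motion": "0.30 0 4 -0.3 0; 0.30 0 8 -0.6 0; 0.30 0 12 -0.9 0; 0.30 0 16 -1.1 0; 0.30 0 16 -1.1 0"}}

```text
clock: 8.65
eef_pos: [0.3067, -0.3901, 0.2051]
tool_rot: [0.895, -0.445, -0.002, -0.017]
ft_force: [0.1, -0.1, 0.2]
grip_width: 0.0299
grasp_force: 0.0
```

```bash
python3 -c "
from h import *
W=st()"
```

```text
t 8.65 p [ 0.3067 -0.3901  0.2051] yaw -0.9223 zt [ 0.0104  0.0318 -0.9994] tilt rad/tan -0.019 0.0275 q [-0.9213  0.2612 -0.0372  1.2915  0.0275 -3.1406] grip 0.0299 0.0 F [ 0.13652067 -0.1153149   0.2448262 ]
```

Call:
{"op": "send_rows", "data": {"motion": "0.30 0 4 -0.1 0; 0.30 0 8 -0.2 0; 0.30 0 11 -0.2 0; 0.30 0 11 -0.2 0; 0.30 0 11 -0.2 0"}}

```text
clock: 9.15
eef_pos: [0.2719, -0.4215, 0.2041]
tool_rot: [0.88, -0.476, -0.012, 0.001]
ft_force: [-0.8, -0.3, 0.1]
grip_width: 0.0296
grasp_force: 0.0
```

```bash
python3 -c "
from h import *
W=st();plan([.48,-.24,.22],2.14-2*np.pi)"
```

```text
t 9.15 p [ 0.2719 -0.4215  0.2041] yaw -0.9913 zt [-0.0219  0.0104 -0.9997] tilt rad/tan -0.0207 -0.0126 q [-0.9903  0.2737 -0.0231  1.2948 -0.0126 -3.1406] grip 0.0296 0.0 F [-0.8415843  -0.26933305  0.12951508]
0.30 -0.2 -1.2 -0.1 0.14; 0.30 -0.3 -2.5 -0.1 0.29; 0.30 -0.5 -3.7 -0.2 0.43; 0.30 -0.7 -5.0 -0.3 0.57; 0.30 -0.9 -6.2 -0.4 0.72
0.30 -0.9 -0.8 -0.1 0.14; 0.30 -1.9 -1.6 -0.1 0.29; 0.30 -2.8 -2.5 -0.2 0.43; 0.30 -3.8 -3.3 -0.3 0.57; 0.30 -4.7 -4.1 -0.4 0.72
0.30 -1.3 -0.0 -0.1 0.14; 0.30 -2.5 -0.0 -0.1 0.29; 0.30 -3.8 -0.0 -0.2 0.43; 0.30 -5.0 -0.0 -0.3 0.57; 0.30 -6.3 -0.0 -0.4 0.72
0.30 -0.9 0.8 -0.1 0.14; 0.30 -1.9 1.6 -0.1 0.29; 0.30 -2.8 2.5 -0.2 0.43; 0.30 -3.8 3.3 -0.3 0.57; 0.30 -4.7 4.1 -0.4 0.72
0.30 -0.2 1.2 -0.1 0.14; 0.30 -0.3 2.5 -0.1 0.29
```

```bash
python3 -c "
from h import *
plan([.5245,-.159,.2],-.998)"
```

```text
0.30 -1.0 -4.4 0.1 0.00; 0.30 -2.0 -8.9 0.1 0.00; 0.30 -3.0 -13.3 0.2 0.00; 0.30 -4.1 -17.8 0.2 0.00; 0.30 -5.1 -22.2 0.3 0.00
0.30 -1.0 -4.4 0.1 0.00; 0.30 -2.1 -8.9 0.1 0.00; 0.30 -3.1 -13.3 0.2 0.00
```

Call:
{"op": "send_rows", "data": {"motion": "0.30 -1.0 -4.4 0.1 0.00; 0.30 -2.0 -8.9 0.1 0.00; 0.30 -3.0 -13.3 0.2 0.00; 0.30 -4.1 -17.8 0.2 0.00; 0.30 -5.1 -22.2 0.3 0.00"}}

```text
clock: 9.65
eef_pos: [0.431, -0.2552, 0.1996]
tool_rot: [0.88, -0.475, -0.012, 0.001]
ft_force: [0.2, -1.3, -0.5]
grip_width: 0.03
grasp_force: 0.0
```

Call:
{"op": "send_rows", "data": {"motion": "0.30 -1.0 -4.4 0.1 0.00; 0.30 -2.1 -8.9 0.1 0.00; 0.30 -3.1 -13.3 0.2 0.00; 0.30 -3.1 -13.3 0.2 0.00; 0.30 -3.1 -13.3 0.2 0.00"}}

```text
clock: 10.15
eef_pos: [0.5242, -0.1568, 0.1959]
tool_rot: [0.881, -0.474, -0.012, 0.001]
ft_force: [-0.3, -1.0, 0.1]
grip_width: 0.0296
grasp_force: 0.0
```

```bash
python3 - <<'E'
from h import *
W=st()
im=vision.camera("wrist");cv2.imwrite("pics/w2.png",im[:,:,::-1])
for t in ["scoop","caddy"]: print(t,[(np.round(d["rect"],1).tolist(),round(d["conf"],2)) for d in boxes_of("wrist",t)][:3])
print("tcp",proj("wrist",W[:3,3],W), "pred mid",proj("wrist",[.5245,-.159,.115],W),"bowl",proj("wrist",[.5015,-.1229,.116],W),"end",proj("wrist",[.561,-.2155,.116],W))
E
```

```text
t 10.15 p [ 0.5242 -0.1568  0.1959] yaw -0.9876 zt [-0.0229  0.01   -0.9997] tilt rad/tan -0.0248 0.003 q [-0.2922  0.3706  0.0924  1.3174  0.003  -2.4465] grip 0.0296 0.0 F [-0.34004778 -0.9860976   0.06097596]
scoop [([255.5, 188.6, 56.4, 183.2], 0.74)]
caddy [([260.9, 181.1, 118.5, 125.0], 0.6), ([256.4, 188.8, 55.8, 182.7], 0.54)]
tcp [253.24439274 257.14210622] pred mid [253.65455685 198.72754039] bowl [252.76939418 255.0093636 ] end [254.63068635  97.7299843 ]
```

View pics/w2.png

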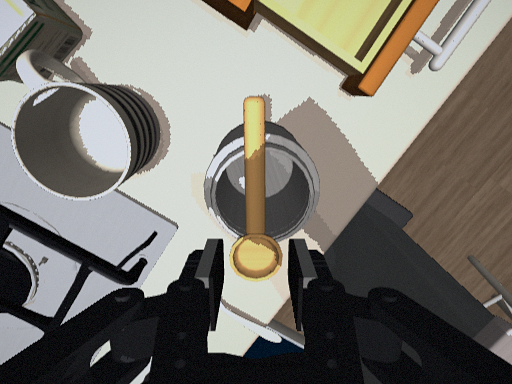

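Call:
{"op": "send_rows", "data": {"motion": "0.30 0.2 0.1 4 0; 0.30 0.4 0.1 7 0; 0.30 0.4 0.1 8.3 0; 0.30 0.4 0.1 8.3 0"}}

```text
clock: 10.7
eef_pos: [0.5206, -0.1618, 0.1111]
tool_rot: [0.879, -0.476, -0.015, 0.001]
ft_force: [-0.6, -0.5, 0.5]
grip_width: 0.0298
grasp_force: 0.0
```

Call:
{"op": "send_rows", "data": {"motion": "1 0 0 0 0; 1 0 0 0 0; 1 0 0 0 0; 1 0 0 0 0; 1 0 0 0 0"}}

```text
clock: 11.2
eef_pos: [0.524, -0.1612, 0.1142]
tool_rot: [0.88, -0.475, -0.011, 0.001]
ft_force: [-0.0, -0.1, 2.5]
grip_width: 0.0117
grasp_force: 59.6
```

```bash
python3 - <<'E'
from h import *
W=st()
E
```

```text
t 11.2 p [ 0.524  -0.1612  0.1142] yaw -0.9904 zt [-0.0203  0.0094 -0.9997] tilt rad/tan -0.0222 0.003 q [-0.3001  0.4281 -0.0429  1.122   0.003  -2.4515] grip 0.0117 59.57862038165331 F [-0.00807869 -0.06372792  2.48334885]
```

Call:
{"op": "send_rows", "data": {"motion": "1 0 0 -2 0; 1 0 0 -5 0; 1 0 0 -8 0; 1 0 0 -8 0"}}

```text
clock: 11.6
eef_pos: [0.5281, -0.1625, 0.1981]
tool_rot: [0.88, -0.475, -0.008, -0.0]
ft_force: [0.5, -0.6, -0.1]
grip_width: 0.0116
grasp_force: 59.2
```

```bash
python3 - <<'E'
from h import *
W=st()
im=vision.camera("wrist");cv2.imwrite("pics/w3.png",im[:,:,::-1])
E
```

```text
t 11.6 p [ 0.5281 -0.1625  0.1981] yaw -0.9901 zt [-0.0131  0.0074 -0.9999] tilt rad/tan -0.0147 0.0032 q [-0.3004  0.3719  0.1003  1.3139  0.0032 -2.4519] grip 0.0116 59.24635175149888 F [ 0.45981559 -0.63338782 -0.05843232]
```

View pics/w3.png

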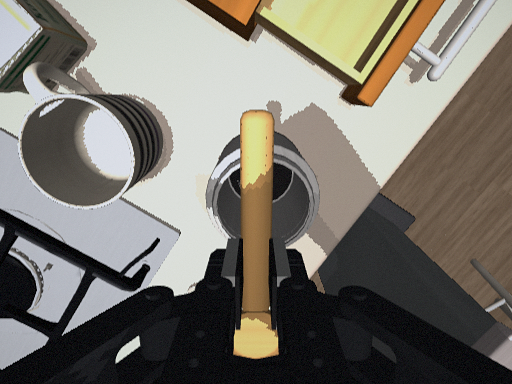

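```bash
python3 - <<'E'
from h import *
W=pose()
for a in [.068,0,-.025,-.043,-.062]:
    print(a,[proj("wrist",(W@[a,0,z,1])[:3],W).round(0) for z in (-.006,.0,.004)])
# drawer geometry refined
t=lambda x,y:(110+(x+.5)/2.5-.5,100+(y+.5)/2.5-.5)
print("jar",plane("top",(358.9,167.5),.12))
plan([.548,-.366,.20],-1.54,1)
E
```

```text
0.068 [array([253., 107.]), array([253., 106.]), array([253., 106.])]
0 [array([253., 263.]), array([253., 257.]), array([253., 253.])]
-0.025 [array([253., 311.]), array([253., 304.]), array([253., 299.])]
-0.043 [array([253., 343.]), array([253., 335.]), array([253., 330.])]
-0.062 [array([253., 375.]), array([253., 366.]), array([253., 360.])]
jar [ 0.6942876  -0.33021835  0.12      ]
1.00 3.6 1.9 -0.1 0.11; 1.00 7.3 3.8 -0.2 0.22; 1.00 10.9 5.6 -0.3 0.33; 1.00 14.6 7.5 -0.3 0.44; 1.00 18.2 9.4 -0.4 0.55
```

Call:
{"op": "send_rows", "data": {"motion": "1 3.6 1.9 -0.1 0.11; 1 7.3 3.8 -0.2 0.22; 1 10.9 5.6 -0.3 0.33; 1 14.6 7.5 -0.3 0.44; 1 18.2 9.4 -0.4 0.55"}}

```text
clock: 12.15
eef_pos: [0.5459, -0.3666, 0.1929]
tool_rot: [0.716, -0.698, -0.013, 0.004]
ft_force: [0.8, -0.5, 0.1]
grip_width: 0.0121
grasp_force: 59.2
```

Call:
{"op": "send_rows", "data": {"motion": "1 0 0 3 0; 1 0 0 6 0; 1 0 0 6 0; 1 0 0 6 0"}}

```text
clock: 12.55
eef_pos: [0.5443, -0.3642, 0.1334]
tool_rot: [0.718, -0.696, -0.013, 0.004]
ft_force: [0.1, 0.1, -0.3]
grip_width: 0.0115
grasp_force: 59.2
```

```bash
python3 - <<'E'
from h import *
W=st()
im=vision.camera("wrist");cv2.imwrite("pics/w4.png",im[:,:,::-1])
top=vision.camera("top");
im2=np.hstack([cv2.resize(im,(400,300)),cv2.resize(top[160:280,300:460],(400,300),interpolation=cv2.INTER_CUBIC)])
cv2.imwrite("pics/w4b.png",im2[:,:,::-1])
E
```

```text
t 12.55 p [ 0.5443 -0.3642  0.1334] yaw -1.5403 zt [-0.0249  0.0122 -0.9996] tilt rad/tan -0.0275 -0.0037 q [-0.588   0.6242  0.338   1.3121 -0.0037 -2.1894] grip 0.0115 59.249790601897985 F [ 0.08010656  0.12031923 -0.34412247]
```

View pics/w4b.png

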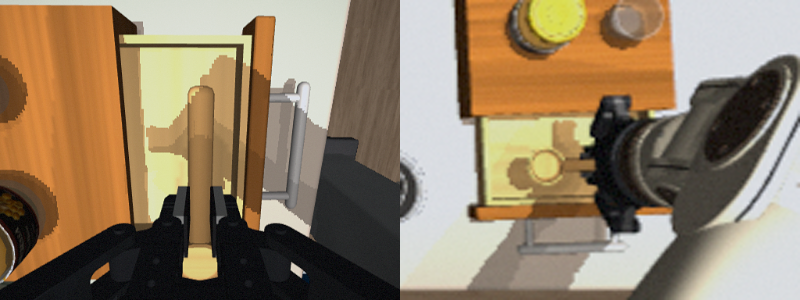

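```bash
python3 - <<'E'
from h import *
W=pose();s=1.28
P=lambda n,x,y,z:print(n,plane("wrist",(x*s,y*s),z,W).round(4))
P("chest edge top",113,10,.08);P("chest edge bot",133,200,.08)
P("inner front top",244,50,.058);P("inner front bot",238,180,.058)
P("floor front",240,50,.022)
P("rear? wall top y",180,42,.058)
P("frontpanel outer",274,16,.069);P("bar top",302,88,.0495);P("bar bot",292,200,.0495);P("bar outer",309,90,.044);
E
```

```text
chest edge top [ 0.6059 -0.4771  0.08  ]
chest edge bot [ 0.5983 -0.3363  0.08  ]
inner front top [ 0.5118 -0.4568  0.058 ]
inner front bot [ 0.5084 -0.3469  0.058 ]
floor front [ 0.5091 -0.4596  0.022 ]
rear? wall top y [ 0.5619 -0.4609  0.058 ]
frontpanel outer [ 0.4939 -0.4795  0.069 ]
bar top [ 0.4583 -0.429   0.0495]
bar bot [ 0.4528 -0.3237  0.0495]
bar outer [ 0.4497 -0.4272  0.044 ]
```

Call:
{"op": "send_rows", "data": {"motion": "1 0 -0.6 3 0; 1 0 -1.2 6 0; 1 0 -1.2 8.5 0; 1 0 -1.2 10.3 0; 1 0 -1.2 10.3 0"}}

```text
clock: 13.15
eef_pos: [0.5542, -0.3625, 0.0302]
tool_rot: [0.718, -0.696, -0.013, 0.004]
ft_force: [0.3, -0.3, -0.0]
grip_width: 0.0117
grasp_force: 59.2
```

```bash
python3 - <<'E'
from h import *
W=st()
E
```

```text
t 13.15 p [ 0.5542 -0.3625  0.0302] yaw -1.5397 zt [-0.0244  0.0118 -0.9996] tilt rad/tan -0.0269 -0.0035 q [-0.5777  0.717   0.2258  1.1065 -0.0035 -2.1796] grip 0.0117 59.24894668743946 F [ 0.28162612 -0.28212987 -0.03405312]
```

Call:
{"op": "send_rows", "data": {"motion": "1 0 0 0.2 0; 0.3 0 0 0.2 0; 0.3 0 0 0.2 0; 0.3 0 0 0.2 0; 0.3 0 0 0.2 0"}}

```text
clock: 13.65
eef_pos: [0.5531, -0.3642, 0.0316]
tool_rot: [0.717, -0.697, -0.012, 0.005]
ft_force: [-7.9, 0.7, 3.0]
grip_width: 0.0301
grasp_force: 0.0
```

Call:
{"op": "send_rows", "data": {"motion": "0.3 0 0 -2 0; 0.3 0 0 -5 0; 0.3 0 0 -9 0; 0.3 0 0 -12 0; 0.3 0 0 -12 0"}}

```text
clock: 14.15
eef_pos: [0.5612, -0.3672, 0.1583]
tool_rot: [0.718, -0.696, -0.004, 0.003]
ft_force: [0.1, -0.5, 0.3]
grip_width: 0.0297
grasp_force: 0.0
```

```bash
python3 - <<'E'
from h import *
W=st()
im=vision.camera("wrist");cv2.imwrite("pics/w5.png",im[:,:,::-1])
print([(np.round(d["rect"],1).tolist(),round(d["conf"],2)) for d in boxes_of("wrist","scoop")][:3])
E
```

```text
t 14.15 p [ 0.5612 -0.3672  0.1583] yaw -1.5404 zt [-0.0093  0.002  -1.    ] tilt rad/tan -0.0088 -0.0034 q [-0.5778  0.6291  0.4123  1.3629 -0.0034 -2.179 ] grip 0.0297 0.0 F [ 0.14798844 -0.45600999  0.3452814 ]
[([260.9, 182.5, 45.7, 153.8], 0.7)]
```

View pics/w5.png

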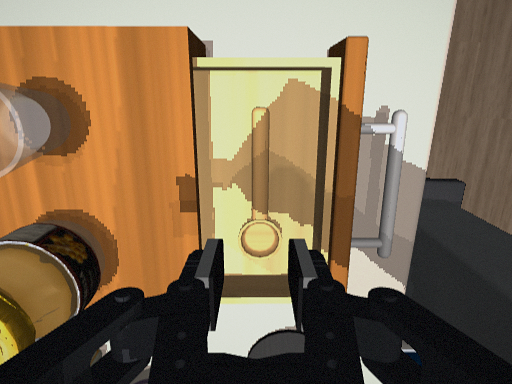

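```bash
python3 - <<'E'
from h import *
W=pose()
P=lambda n,x,y,z:print(n,plane("wrist",(x,y),z,W).round(4))
P("bar a",400,118,.0495);P("bar b",384,248,.0495);P("barouter a",408,130,.044);P("barouter b",391,240,.044);P("barinner a",392,130,.044)
P("scoop bowl",261,238,.03);P("scoop end",261,107,.03);P("inner front",334,80,.058);P("chest",196,80,.08)
plan([.42,-.368,.135],-1.53,1)
E
```

```text
bar a [ 0.4546 -0.4254  0.0495]
bar b [ 0.4516 -0.3235  0.0495]
barouter a [ 0.4448 -0.4167  0.044 ]
barouter b [ 0.4444 -0.3282  0.044 ]
barinner a [ 0.4567 -0.4163  0.044 ]
scoop bowl [ 0.5497 -0.3213  0.03  ]
scoop end [ 0.5536 -0.4293  0.03  ]
inner front [ 0.5065 -0.4492  0.058 ]
chest [ 0.595  -0.4456  0.08  ]
1.00 -0.1 4.6 0.6 -0.00; 1.00 -0.1 9.2 1.2 -0.01; 1.00 -0.2 13.9 1.8 -0.01
```

Call:
{"op": "send_rows", "data": {"motion": "1 0 4.6 0.5 0; 1 0 9.2 1 0; 1 0 14 1.8 0; 1 0 14 1.8 0; 1 0 14 1.8 0"}}

```text
clock: 14.75
eef_pos: [0.4153, -0.3682, 0.1336]
tool_rot: [0.717, -0.697, -0.013, 0.004]
ft_force: [0.8, -0.5, 0.1]
grip_width: 0.0005
grasp_force: 0.0
```

Call:
{"op": "send_rows", "data": {"motion": "1 0 0 4 0; 1 0 0 8 0; 1 0 0 10 0; 1 0 0 10 0"}}

```text
clock: 15.15
eef_pos: [0.4144, -0.3661, 0.0311]
tool_rot: [0.718, -0.696, -0.014, 0.004]
ft_force: [-1.0, -0.0, 0.4]
grip_width: 0.0001
grasp_force: 0.0
```

```bash
python3 - <<'E'
from h import *
W=st()
E
```

```text
t 15.15 p [ 0.4144 -0.3661  0.0311] yaw -1.5392 zt [-0.0263  0.0142 -0.9996] tilt rad/tan -0.0291 -0.0066 q [-0.72    0.5282 -0.1231  0.9487 -0.0066 -2.3225] grip 0.0001 0.0 F [-0.95476077 -0.02536909  0.35050976]
```

Call:
{"op": "send_rows", "data": {"motion": "1 0 -1.5 0 0; 1 0 -3 0 0; 1 0 -5 0 0; 1 0 -7 0 0; 1 0 -9 0 0"}}

```text
clock: 15.65
eef_pos: [0.5074, -0.3657, 0.0347]
tool_rot: [0.718, -0.696, -0.01, 0.004]
ft_force: [-1.5, -0.3, 2.9]
grip_width: 0.0
grasp_force: 1.3
```

Call:
{"op": "send_rows", "data": {"motion": "1 0 -0.8 0 0; 1 0 -1.6 0 0; 1 0 -2 0 0; 1 0 -2.4 0 0; 1 0 -2.4 0 0"}}

```text
clock: 16.15
eef_pos: [0.5292, -0.3644, 0.0322]
tool_rot: [0.718, -0.696, -0.011, 0.004]
ft_force: [0.8, 0.3, -0.3]
grip_width: -0.0
grasp_force: 0.0
```

```bash
python3 - <<'E'
from h import *
W=st()
E
```

```text
t 16.15 p [ 0.5292 -0.3644  0.0322] yaw -1.5406 zt [-0.0214  0.0102 -0.9997] tilt rad/tan -0.0234 -0.0037 q [-0.6013  0.6765  0.1539  1.0716 -0.0037 -2.2025] grip -0.0 0.0 F [ 0.81647307  0.27784915 -0.32201949]
```

Call:
{"op": "send_rows", "data": {"motion": "1 0 -0.4 0 0; 1 0 -0.8 0 0; 1 0 -0.8 0 0"}}

```text
clock: 16.45
eef_pos: [0.532, -0.3643, 0.0318]
tool_rot: [0.717, -0.697, -0.015, 0.007]
ft_force: [-12.3, -0.1, 7.5]
grip_width: 0.0002
grasp_force: 6.2
```

Call:
{"op": "send_rows", "data": {"motion": "1 0 -0.4 0 0; 1 0 -0.8 0 0; 1 0 -0.8 0 0"}}

```text
clock: 16.75
eef_pos: [0.5324, -0.3642, 0.0318]
tool_rot: [0.716, -0.698, -0.02, 0.012]
ft_force: [-29.8, -0.0, 19.4]
grip_width: -0.0001
grasp_force: 15.5
```

```bash
python3 - <<'E'
from h import *
W=st()
im=vision.camera("top");s=vision.camera("scene")
im2=np.hstack([cv2.resize(im[130:280,290:430],(400,428),interpolation=cv2.INTER_CUBIC),cv2.resize(s[190:320,170:300],(400,428),interpolation=cv2.INTER_CUBIC)])
cv2.imwrite("pics/d6.png",im2[:,:,::-1])
E
```

```text
t 16.75 p [ 0.5324 -0.3642  0.0318] yaw -1.5457 zt [-0.0457  0.0111 -0.9989] tilt rad/tan -0.0441 -0.0163 q [-0.5923  0.697   0.1911  1.109  -0.0163 -2.1882] grip -0.0001 15.50255835056305 F [-29.76516336  -0.03958993  19.42073865]
```

View pics/d6.png

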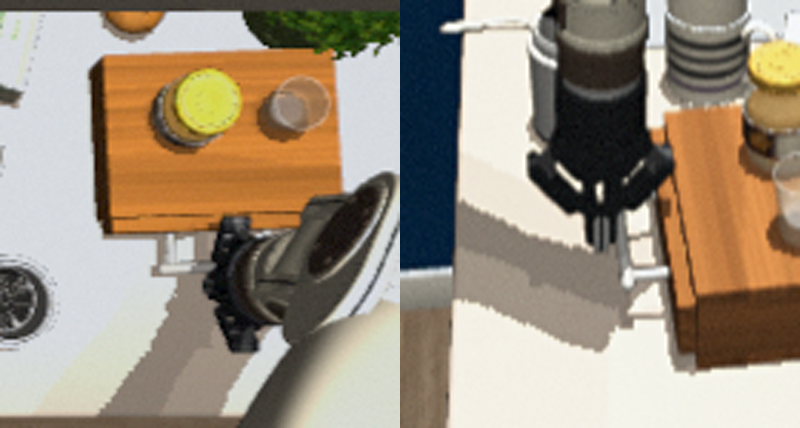

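Call:
{"op": "send_rows", "data": {"motion": "1 0 2 0 0; 1 0 4 0 0; 1 0 5 0 0; 1 0 5 0 0"}}

```text
clock: 17.25
eef_pos: [0.4939, -0.3655, 0.033]
tool_rot: [0.717, -0.697, -0.012, 0.004]
ft_force: [-0.7, -0.7, -0.3]
grip_width: -0.0002
grasp_force: 0.0
```

Call:
{"op": "send_rows", "data": {"motion": "0.3 0 0 -4 0; 0.3 0 0 -9 0; 0.3 0 0 -14 0; 0.3 0 0 -18 0; 0.3 0 0 -18 0"}}

```text
clock: 17.75
eef_pos: [0.5033, -0.3693, 0.221]
tool_rot: [0.718, -0.696, -0.004, 0.003]
ft_force: [1.0, -0.7, 0.6]
grip_width: 0.0302
grasp_force: 0.0
```

```bash
python3 - <<'E'
from h import *
W=st()
plan([.4795,.098,.18],-2.296,.1)
E
```

```text
t 17.75 p [ 0.5033 -0.3693  0.221 ] yaw -1.5395 zt [-0.0091  0.0014 -1.    ] tilt rad/tan -0.0082 -0.0043 q [-0.631   0.5055  0.3661  1.4395 -0.0043 -2.2331] grip 0.0302 0.0 F [ 1.00841099 -0.66141584  0.55580603]
0.10 -4.7 0.1 0.4 0.08; 0.10 -9.4 0.2 0.8 0.15; 0.10 -14.0 0.3 1.2 0.23; 0.10 -18.7 0.4 1.6 0.30; 0.10 -23.4 0.5 2.0 0.38
0.10 -4.3 1.8 0.4 0.08; 0.10 -8.6 3.6 0.8 0.15; 0.10 -12.9 5.4 1.2 0.23; 0.10 -17.3 7.3 1.6 0.30; 0.10 -21.6 9.1 2.0 0.38
```

Call:
{"op": "send_rows", "data": {"motion": "0.10 -4.7 0.1 0.4 0.08; 0.10 -9.4 0.2 0.8 0.15; 0.10 -14.0 0.3 1.2 0.23; 0.10 -18.7 0.4 1.6 0.30; 0.10 -23.4 0.5 2.0 0.38"}}

```text
clock: 18.25
eef_pos: [0.4867, -0.1311, 0.1948]
tool_rot: [-0.572, 0.82, 0.01, -0.006]
ft_force: [-0.0, 2.3, -0.3]
grip_width: 0.0386
grasp_force: 0.0
```

Call:
{"op": "send_rows", "data": {"motion": "0.10 -4.3 1.8 0.4 0.08; 0.10 -8.6 3.6 0.8 0.15; 0.10 -12.9 5.4 1.2 0.23; 0.10 -17.3 7.3 1.6 0.30; 0.10 -21.6 9.1 2.0 0.38"}}

```text
clock: 18.75
eef_pos: [0.4745, 0.1037, 0.1776]
tool_rot: [-0.407, 0.913, 0.009, -0.008]
ft_force: [1.0, 0.1, 0.2]
grip_width: 0.0383
grasp_force: 0.0
```

Call:
{"op": "send_rows", "data": {"motion": "0.1 0 0 0 0; 0.1 0 0 0 0; 0.1 0 0 0 0"}}

```text
clock: 19.05
eef_pos: [0.4747, 0.1006, 0.1778]
tool_rot: [-0.408, 0.913, 0.009, -0.008]
ft_force: [-1.5, 0.9, 0.1]
grip_width: 0.0385
grasp_force: 0.0
```

```bash
python3 - <<'E'
from h import *
W=st()
im=vision.camera("wrist");cv2.imwrite("pics/w7.png",im[:,:,::-1])
for t in ["outer_lid","outer_lid_knob"]:print([(np.round(d["rect"],1).tolist(),round(d["conf"],2)) for d in boxes_of("wrist",t)][:3])
print("tcp",proj("wrist",W[:3,3],W),"pred knob",proj("wrist",[.4795,.0975,.067],W))
E
```

```text
t 19.05 p [0.4747 0.1006 0.1778] yaw -2.3002 zt [-0.022   0.0098 -0.9997] tilt rad/tan -0.0196 0.014 q [ 0.2001  0.2577 -0.1151  1.2176  0.014  -0.6413] grip 0.0385 0.0 F [-1.48772942  0.86790813  0.12328529]
[([248.8, 184.1, 100.3, 103.2], 0.93)]
[([248.3, 179.2, 102.3, 106.1], 0.72)]
tcp [255.82444821 258.5238915 ] pred knob [245.10517682 195.28423891]
```

View pics/w7.png

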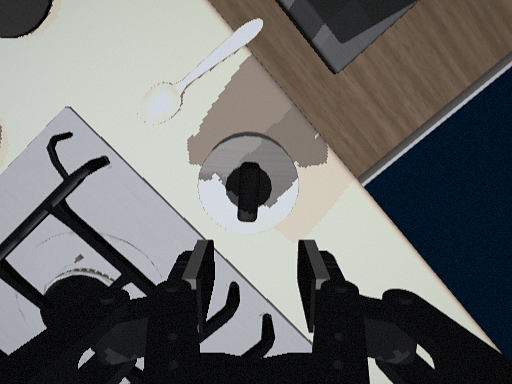

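```bash
python3 - <<'E'
from h import *
W=pose();im=cv2.imread("pics/w7.png",0)[140:236,200:300]
for th in (25,35,45,60):
    m=(im<th).astype(np.uint8);n,l,s,c=cv2.connectedComponentsWithStats(m);i=1+np.argmax(s[1:,4])
    ys,xs=np.nonzero(l==i);r=cv2.minAreaRect(np.c_[xs+200,ys+140].astype(np.float32))
    p=np.cov(xs,ys);print(th,s[i],np.round(r[0],1),np.round(r[1],1),round(r[2],1),"axis deg from vertical",np.degrees(.5*np.arctan2(2*p[0,1],p[1,1]-p[0,0])).round(2))
    for z in (.053,.067):print(z,plane("wrist",r[0],z,W).round(4))
im=cv2.imread("pics/w7.png",0)[150:230,228:272]
print("\n".join(" ".join("%3d"%v for v in r[::2]) for r in im[::5]))
E
```

```text
25 [  26   22   45   60 1480] [250.5 190.6] [57.  43.3] 67.5 axis deg from vertical 6.67
0.053 [0.4764 0.0996 0.053 ]
0.067 [0.474  0.0967 0.067 ]
35 [  26   22   46   60 1621] [250.4 190.6] [57.2 43.5] 68.2 axis deg from vertical 5.75
0.053 [0.4765 0.0996 0.053 ]
0.067 [0.474  0.0967 0.067 ]
45 [  26   22   46   60 1685] [250.6 190.6] [57.2 43.8] 68.2 axis deg from vertical 3.27
0.053 [0.4763 0.0996 0.053 ]
0.067 [0.4739 0.0967 0.067 ]
60 [  25   22   47   60 1780] [250.4 190.5] [57.4 44.4] 66.8 axis deg from vertical 0.7
0.053 [0.4764 0.0994 0.053 ]
0.067 [0.474  0.0966 0.067 ]
145 143 146 144 148 147 149 148 149 149 147 144 150 128 125 126 129 125 126 128 126 128
147 147 151 147 148 146 145 148 138 127 124 126 126 127 126 126 128 126 127 127 126 124
149 148 144 149 147 151 127 131 127 134 132 132 128 127 124 125 125 122 124 123 123 124
150 149 152 151 150 128 106   4   6   6   1   5   4   7   5   0 131 127 125 125 123 123
147 149 139  32  22  23  11   6  11  15  23  21  19  18  19   8  15  22 112 126 123 122
132  18  24  19  23  24  16  14  19  26  23  22  23  22  18  21  18  21  
[... 194 characters left out ...]
  55  22  16  14  17  16  19  13  22  21  18  27  17  16  15  25  21  16  18  15  13
 62  61  62  65  16  29  17  15  20  22  19  17   9  25   4   5  25  18  13  21  18 115
220 100  60  61  65  23  13  13  25  17  20  16  21  16  20  19  17  20  17  49 123 121
214 215 218 203  73   8  14  17  21  20  19  15  21  16  10  64  95 190 112 190 115 118
215 216 217 215 220  30  37  41  19   9  21  12  11  12   2 224 216 217 215 215 216 215
212 215 216 215 226  10  38  52  51  51  42  47  39  28   0 219 215 215 216 212 214 214
215 212 213 217 215 188  50  25  25  31  29  27  23   1 221 213 214 215 214 214 214 214
215 215 215 215 217 215 217 215 214 214 214 215 215 216 215 216 215 215 216 213 215 216
```

Call:
{"op": "send_rows", "data": {"motion": "0.1 -0.1 -0.3 5 0.03; 0.1 -0.2 -0.6 9 0.03; 0.1 -0.2 -0.6 12 0.03; 0.1 -0.2 -0.6 13.2 0.03; 0.1 -0.2 -0.6 13.2 0.03"}}

```text
clock: 19.7
eef_pos: [0.4761, 0.0987, 0.0446]
tool_rot: [-0.394, 0.919, 0.009, -0.01]
ft_force: [0.1, -0.4, -0.2]
grip_width: 0.0387
grasp_force: 0.0
```

```bash
python3 - <<'E'
from h import *
W=st()
im=vision.camera("wrist");cv2.imwrite("pics/w8.png",im[:,:,::-1])
E
```

```text
t 19.7 p [0.4761 0.0987 0.0446] yaw -2.3319 zt [-0.0255  0.0094 -0.9996] tilt rad/tan -0.0232 0.0142 q [ 0.1955  0.3979 -0.3023  0.8937  0.0142 -0.6142] grip 0.0387 0.0 F [ 0.14985655 -0.37121866 -0.22425509]
```

View pics/w8.png

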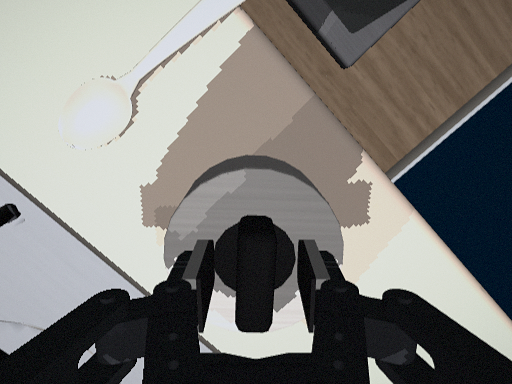

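Call:
{"op": "send_rows", "data": {"motion": "1 0 0 0 0; 1 0 0 0 0; 1 0 0 0 0; 1 0 0 0 0; 1 0 0 0 0"}}

```text
clock: 20.25
eef_pos: [0.4791, 0.1, 0.0479]
tool_rot: [-0.395, 0.919, 0.008, -0.006]
ft_force: [-0.9, -1.3, 7.2]
grip_width: 0.0145
grasp_force: 58.7
```

Call:
{"op": "send_rows", "data": {"motion": "1 0 0 -2 0; 1 0 0 -5 0; 1 0 0 -10 0; 1 0 0 -15 0; 1 0 0 -15 0"}}

```text
clock: 20.75
eef_pos: [0.4852, 0.0993, 0.2035]
tool_rot: [-0.395, 0.919, 0.007, -0.001]
ft_force: [1.9, 0.6, -3.7]
grip_width: 0.0144
grasp_force: 59.6
```

```bash
cat > circ.py <<'E'
from h import *
def rect(im,cam,W,z,c,h=.07,px=.0005):
    n=int(2*h/px);g=(np.arange(n)-n/2+.5)*px
    m=vision.camera_model(cam);f=192/np.tan(np.radians(m["fov_y"])/2)
    T=m["world_from_camera"] if W is None else W@m["hand_eye"];Ti=np.linalg.inv(T)
    X,Y=np.meshgrid(c[0]+g,c[1]+g);P=np.stack([X,Y,np.full_like(X,z),np.ones_like(X)],-1)@Ti.T
    u=(m["cx"]+f*P[...,0]/P[...,2]).astype(np.float32);v=(m["cy"]+f*P[...,1]/P[...,2]).astype(np.float32)
    return cv2.remap(im,u,v,cv2.INTER_LINEAR)
def fit(R,c,rs,h=.07,px=.0005):
    G=cv2.GaussianBlur(R.astype(np.float32),(0,0),2);gx=cv2.Sobel(G,-1,1,0,scale=1/8);gy=cv2.Sobel(G,-1,0,1,scale=1/8)
    a=np.linspace(0,2*np.pi,120,endpoint=False);ca,sa=np.cos(a),np.sin(a);n=R.shape[0];out=[]
    for r in rs:
        for dx in np.arange(-.016,.0161,.001):
            for dy in np.arange(-.016,.0161,.001):
                x=((dx+r*ca)/px+n/2-.5).round().astype(int);y=((dy+r*sa)/px+n/2-.5).round().astype(int)
                s=gx[y,x]*ca+gy[y,x]*sa;out.append((abs(np.mean(np.clip(s,-6,6))),r,c[0]+dx,c[1]+dy,np.sign(s.mean())))
    return sorted(out,reverse=True)
E
python3 - <<'E'
from circ import *
W=st()
c=(.524,-.155)
im=vision.camera("top");cv2.imwrite("pics/top9.png",im[:,:,::-1])
W2=np.eye(4);W2[:3,3]=[.5242,-.1568,.1959]
zt=np.array([-.0229,.01,-.9997]);zt/=np.linalg.norm(zt);x=np.array([np.cos(-.9876),np.sin(-.9876),0]);x-=zt*(x@zt);x/=np.linalg.norm(x);W2[:3,:3]=np.c_[x,np.cross(zt,x),zt]
rs=np.arange(.029,.046,.001)
for n,f,cam,w in (("w2","pics/w2.png","wrist",W2),("top0","pics/top0.png","top",None),("top9","pics/top9.png","top",None)):
    g=cv2.imread(f,0);R=rect(g,cam,w,.11,c);cv2.imwrite(f"pics/r_{n}.png",R)
    o=fit(R,c,rs);print(n)
    seen=[]
    for v in o:
        if all(abs(v[1]-s)>.0015 for s in seen):
            seen.append(v[1]);print(np.round(v,4))
        if len(seen)>4:break
E
```

```text
t 20.75 p [0.4852 0.0993 0.2035] yaw -2.3301 zt [-0.0073  0.0132 -0.9999] tilt rad/tan -0.0046 0.0143 q [ 0.1932  0.2489 -0.0575  1.269   0.0143 -0.6184] grip 0.0144 59.560391306877136 F [ 1.87177898  0.57762871 -3.71375541]
w2
[ 4.8026  0.034   0.52   -0.161   1.    ]
[ 4.615  0.037  0.522 -0.164  1.   ]
[ 4.5331  0.032   0.521  -0.163   1.    ]
[ 3.4213  0.04    0.527  -0.17    1.    ]
[ 3.0874  0.042   0.525  -0.17    1.    ]
top0
[ 4.4436  0.036   0.521  -0.158   1.    ]
[ 4.4338  0.033   0.519  -0.161   1.    ]
[ 4.0881  0.04    0.523  -0.151   1.    ]
[ 3.6922  0.038   0.519  -0.158   1.    ]
[ 3.5089  0.043   0.519  -0.151   1.    ]
top9
[ 5.9262  0.033   0.519  -0.16    1.    ]
[ 5.3429  0.035   0.518  -0.155   1.    ]
[ 5.013  0.037  0.52  -0.157  1.   ]
[ 5.0063  0.031   0.518  -0.159   1.    ]
[ 4.5941  0.041   0.522  -0.15    1.    ]
```

```bash
python3 - <<'E'
from circ import *
W=st()
c=(.479,.099)
def mk(p,y,zt):
    M=np.eye(4);M[:3,3]=p;zt=np.array(zt)/np.linalg.norm(zt);x=np.array([np.cos(y),np.sin(y),0]);x-=zt*(x@zt);x/=np.linalg.norm(x);M[:3,:3]=np.c_[x,np.cross(zt,x),zt];return M
W7=mk([.4747,.1006,.1778],-2.3002,[-.022,.0098,-.9997]);W8=mk([.4761,.0987,.0446],-2.3319,[-.0255,.0094,-.9996])
rs=np.arange(.040,.047,.001)
for n,f,cam,w in (("w7","pics/w7.png","wrist",W7),("top0","pics/top0.png","top",None)):
  for z in (.0385,.0):
    g=cv2.imread(f,0);R=rect(g,cam,w,z,c)
    o=fit(R,c,rs);print(n,z,*[np.round(v,4) for v in o[:6:2]])
top=vision.camera("top")
g=np.array([.4777,.0991])
plan([.5195,-.160,.2035],-2.33,1)
E
```

```text
t 20.8 p [0.4834 0.0989 0.2   ] yaw -2.3302 zt [-0.0125  0.012  -0.9998] tilt rad/tan -0.01 0.0141 q [ 0.1931  0.2516 -0.0633  1.2659  0.0141 -0.6184] grip 0.0146 59.5721697807312 F [ 0.57434044  0.12725381 -3.95354418]
w7 0.0385 [2.8222 0.04   0.473  0.093  1.    ] [2.7584 0.041  0.473  0.094  1.    ] [2.6864 0.04   0.472  0.094  1.    ]
w7 0.0 [2.7597 0.046  0.479  0.1    1.    ] [2.699 0.046 0.479 0.101 1.   ] [2.6347 0.04   0.474  0.096  1.    ]
top0 0.0385 [ 3.0893  0.042   0.478   0.1    -1.    ] [ 3.07   0.042  0.477  0.101 -1.   ] [ 3.0265  0.042   0.478   0.101  -1.    ]
top0 0.0 [ 3.0478  0.043   0.475   0.105  -1.    ] [ 3.0356  0.043   0.475   0.104  -1.    ] [ 3.0047  0.044   0.475   0.105  -1.    ]
1.00 2.7 -3.4 -0.1 -0.00; 1.00 5.4 -6.9 -0.2 -0.00; 1.00 8.1 -10.3 -0.3 -0.00; 1.00 10.8 -13.7 -0.4 -0.00; 1.00 13.4 -17.1 -0.5 -0.00
1.00 2.7 -3.4 -0.1 -0.00
```

Call:
{"op": "send_rows", "data": {"motion": "1 2.7 -3.4 -0.1 0; 1 5.4 -6.9 -0.2 0; 1 8.1 -10.3 -0.3 0; 1 10.8 -13.7 -0.4 0; 1 13.4 -17.1 -0.5 0"}}

```text
clock: 21.35
eef_pos: [0.5107, -0.1178, 0.1954]
tool_rot: [-0.395, 0.919, 0.011, -0.01]
ft_force: [1.1, 0.4, -2.8]
grip_width: 0.0144
grasp_force: 59.5
```

Call:
{"op": "send_rows", "data": {"motion": "1 2.7 -3.4 -0.1 0; 1 2.7 -3.4 -0.1 0; 1 2.7 -3.4 -0.1 0; 1 2.7 -3.4 -0.1 0"}}

```text
clock: 21.75
eef_pos: [0.5173, -0.1586, 0.1967]
tool_rot: [-0.395, 0.919, 0.01, -0.009]
ft_force: [-0.1, 0.2, -3.1]
grip_width: 0.0145
grasp_force: 59.7
```

```bash
python3 - <<'E'
from h import *
W=st()
plan([.5195,-.160,.17],-2.33,1)
E
```

```text
t 21.75 p [ 0.5173 -0.1586  0.1967] yaw -2.3296 zt [-0.0255  0.0117 -0.9996] tilt rad/tan -0.0279 0.0037 q [-0.2995  0.3606  0.0796  1.3177  0.0037 -1.1114] grip 0.0145 59.7197163105011 F [-0.09131387  0.21628679 -3.09532062]
1.00 -0.0 -0.3 2.7 0.00
```

Call:
{"op": "send_rows", "data": {"motion": "1 -0.1 -0.2 2 0; 1 -0.1 -0.4 3.5 0; 1 -0.1 -0.4 3.5 0; 1 -0.1 -0.4 3.5 0"}}

```text
clock: 22.15
eef_pos: [0.5209, -0.1599, 0.1632]
tool_rot: [-0.395, 0.918, 0.01, -0.009]
ft_force: [0.7, -0.5, -3.6]
grip_width: 0.0147
grasp_force: 59.7
```

Call:
{"op": "send_rows", "data": {"motion": "1 0 0 0.3 0; 1 0 0 0.6 0; 1 0 0 0.9 0; 1 0 0 0.9 0"}}

```text
clock: 22.55
eef_pos: [0.5209, -0.1611, 0.1541]
tool_rot: [-0.395, 0.919, 0.009, -0.008]
ft_force: [0.2, -0.1, -3.1]
grip_width: 0.0145
grasp_force: 59.7
```

Call:
{"op": "send_rows", "data": {"motion": "1 0 0 0.2 0; 1 0 0 0.4 0; 1 0 0 0.6 0; 1 0 0 0.6 0"}}

```text
clock: 22.95
eef_pos: [0.5207, -0.1612, 0.148]
tool_rot: [-0.395, 0.919, 0.009, -0.008]
ft_force: [0.5, -0.2, -2.8]
grip_width: 0.0145
grasp_force: 59.7
```

```bash
python3 - <<'E'
from h import *
W=st()
E
```

```text
t 22.95 p [ 0.5207 -0.1612  0.148 ] yaw -2.3304 zt [-0.0226  0.0104 -0.9997] tilt rad/tan -0.0246 0.0032 q [-0.3019  0.3967  0.0025  1.2012  0.0032 -1.1131] grip 0.0145 59.68587040901184 F [ 0.50849512 -0.19894099 -2.81780605]
```

Call:
{"op": "send_rows", "data": {"motion": "1 0 0 0.1 0; 1 0 0 0.2 0; 1 0 0 0.3 0; 1 0 0 0.3 0"}}

```text
clock: 23.35
eef_pos: [0.5209, -0.1611, 0.1453]
tool_rot: [-0.395, 0.919, 0.009, -0.008]
ft_force: [-0.2, -0.4, -2.3]
grip_width: 0.0146
grasp_force: 59.7
```

Call:
{"op": "send_rows", "data": {"motion": "1 0 0 0.1 0; 1 0 0 0.2 0; 1 0 0 0.2 0"}}

```text
clock: 23.65
eef_pos: [0.5211, -0.1612, 0.1436]
tool_rot: [-0.395, 0.919, 0.009, -0.008]
ft_force: [1.0, 0.6, -2.3]
grip_width: 0.0145
grasp_force: 59.9
```

Call:
{"op": "send_rows", "data": {"motion": "1 0 0 0.1 0; 1 0 0 0.2 0; 1 0 0 0.2 0"}}

```text
clock: 23.95
eef_pos: [0.5212, -0.1611, 0.1433]
tool_rot: [-0.395, 0.919, 0.008, -0.007]
ft_force: [-3.1, 1.2, 7.9]
grip_width: 0.0145
grasp_force: 61.3
```

```bash
python3 - <<'E'
from h import *
W=st()
E
```

```text
t 23.95 p [ 0.5212 -0.1611  0.1433] yaw -2.3302 zt [-0.0197  0.0095 -0.9998] tilt rad/tan -0.0216 0.0032 q [-0.3016  0.3989 -0.007   1.1866  0.0032 -1.1129] grip 0.0145 61.269121170043945 F [-3.09973557  1.20574032  7.89361331]
```

Call:
{"op": "send_rows", "data": {"motion": "1 0 0 0 0; 1 0 0 0 0; 1 0 0 -0.15 0; 1 0 0 -0.15 0"}}

```text
clock: 24.35
eef_pos: [0.5212, -0.1611, 0.1435]
tool_rot: [-0.395, 0.919, 0.009, -0.008]
ft_force: [-1.6, 0.2, 2.6]
grip_width: 0.015
grasp_force: 60.7
```

Call:
{"op": "send_rows", "data": {"motion": "1 0 0 0 -0.09; 1 0 0 0 -0.18; 1 0 0 0 -0.28; 1 0 0 0 -0.38; 1 0 0 0 -0.47"}}

```text
clock: 24.85
eef_pos: [0.5212, -0.1624, 0.1434]
tool_rot: [-0.599, 0.801, 0.009, -0.006]
ft_force: [-0.9, -1.7, 2.7]
grip_width: 0.0147
grasp_force: 60.6
```

Call:
{"op": "send_rows", "data": {"motion": "1 0 0 0 -0.09; 1 0 0 0 -0.18; 1 0 0 0 -0.28; 1 0 0 0 -0.38; 1 0 0 0 -0.47"}}

```text
clock: 25.35
eef_pos: [0.5213, -0.1625, 0.1436]
tool_rot: [0.769, -0.639, -0.01, 0.004]
ft_force: [-1.9, -3.0, 3.1]
grip_width: 0.0145
grasp_force: 60.6
```

Call:
{"op": "send_rows", "data": {"motion": "1 0 0 0 -0.09; 1 0 0 0 -0.18; 1 0 0 0 -0.28; 1 0 0 0 -0.38; 1 0 0 0 -0.47"}}

```text
clock: 25.85
eef_pos: [0.5213, -0.1627, 0.1437]
tool_rot: [0.897, -0.443, -0.011, 0.002]
ft_force: [-1.5, -2.4, 2.9]
grip_width: 0.0145
grasp_force: 60.7
```

```bash
python3 - <<'E'
from h import *
W=st();print(bot.get_obs()["ft_torque"])
E
```

```text
t 25.85 p [ 0.5213 -0.1627  0.1437] yaw -0.9178 zt [-0.0205  0.0068 -0.9998] tilt rad/tan -0.0216 0.0003 q [-3.0260e-01  3.9950e-01 -4.8000e-03  1.1880e+00  3.0000e-04 -2.5265e+00] grip 0.0145 60.67011594772339 F [-1.51437179 -2.38345342  2.93195748]
[-0.7917404   0.22460765 -0.17422395]
```

Call:
{"op": "send_rows", "data": {"motion": "1 0 0 0 0; 1 0 0 -0.3 0; 1 0 0 -0.6 0; 1 0 0 -1 0; 1 0 0 -1 0"}}

```text
clock: 26.35
eef_pos: [0.5213, -0.161, 0.1531]
tool_rot: [0.896, -0.444, -0.012, 0.0]
ft_force: [0.8, -0.2, -2.6]
grip_width: 0.0148
grasp_force: 59.9
```

```bash
python3 - <<'E'
from h import *
for i in range(4):
    vision.camera("scene");W=bot.get_obs();print(W["ft_force"].round(2),W["eef_pos"].round(4))
E
```

```text
[-0.22 -0.12 -3.1 ] [ 0.5212 -0.161   0.1529]
[ 0.08  0.68 -1.73] [ 0.5211 -0.161   0.1528]
[-0.05  0.17 -1.48] [ 0.521  -0.161   0.1527]
[ 0.7  -0.05 -1.64] [ 0.521  -0.161   0.1526]
```

Call:
{"op": "send_rows", "data": {"motion": "1 0 0 -1 0; 1 0 0 -2 0; 1 0 0 -3.5 0; 1 0 0 -5 0; 1 0 0 -6.5 0"}}

```text
clock: 27.05
eef_pos: [0.5228, -0.162, 0.2196]
tool_rot: [0.896, -0.444, -0.011, 0.0]
ft_force: [-0.5, 0.4, -1.8]
grip_width: 0.015
grasp_force: 59.8
```

Call:
{"op": "send_rows", "data": {"motion": "1 0 0 -1.2 0; 1 0 0 -2.2 0; 1 0 0 -2.5 0; 1 0 0 -2.5 0; 1 0 0 -2.5 0"}}

```text
clock: 27.55
eef_pos: [0.5227, -0.162, 0.2422]
tool_rot: [0.896, -0.444, -0.013, 0.0]
ft_force: [-0.0, 0.1, -2.5]
grip_width: 0.0145
grasp_force: 59.9
```

```bash
python3 - <<'E'
from h import *
W=st();F=[]
for i in range(6):
    im=vision.camera("scene");F.append(bot.get_obs()["ft_force"])
print("F",np.mean(F,0).round(2));cv2.imwrite("pics/s10.png",im[:,:,::-1])
for t in ["inner_lid","outer_lid","caddy","scoop"]:print(t,[(np.round(d["rect"],1).tolist(),round(d["conf"],2)) for d in boxes_of("scene",t)][:3])
print("exp inner flange",proj("scene",[.5195,-.160,.115]),"outer lid centre",proj("scene",[.52,-.16,.215]),"rim left/right",proj("scene",[.4830,-.16,.112]),proj("scene",[.556,-.16,.112]))
u,v=proj("scene",[.5195,-.160,.115]).round().astype(int)
print(im[v-30:v+14:2,u-20:u+22:2].mean(2).astype(int))
E
```

```text
t 27.55 p [ 0.5227 -0.162   0.2422] yaw -0.9205 zt [-0.023   0.0105 -0.9997] tilt rad/tan -0.0251 0.0032 q [-0.3023  0.352   0.186   1.4299  0.0032 -2.5235] grip 0.0145 59.88088130950928 F [-0.00622831  0.13244867 -2.53053176]
F [-0.28  0.43 -2.37]
inner_lid [([225.8, 196.8, 26.4, 14.3], 0.86)]
outer_lid []
caddy [([226.0, 215.9, 32.4, 33.4], 0.9), ([293.8, 220.8, 18.5, 40.5], 0.57), ([253.5, 262.1, 24.7, 66.6], 0.42)]
scoop []
exp inner flange [225.2515922  195.14407132] outer lid centre [223.56188744 166.00975839] rim left/right [212.87787023 196.80163417] [237.69170802 195.16664582]
[[240 242 127 122 125 122 124 121 103 106 106 113 128 130 137 247 240 112
  232 229 230]
 [240 242 141  91 123 129 142 145 145 146 130 126 126 130 158 224  97  73
  233 229 231]
 [239 241 167  81  88 108 125 145 153 145 147 145 140 122 111  95  81  64
  233 230 231]
 [240 240 181  79  91  97 106 108 107 109 109 110 104 102  94  91  79  65
  231 230 228]
 [240 241 185  75  89  99 105 106 107 106 111 106 104  99  97  90  82  89
  232 229 230]
 [240 240 244  87  95 100 100 108 107 110 108 108 105  99  95 
[... 751 characters left out ...]
0 240 242 232 187 174 169 170 184 165 164 172 170 177 233  49
  123 167 230]
 [243 242 243 240 239 179 172 173 176 175 152 158 133 175 173 174 178 107
   59 218 229]
 [228 215 226 182 215 172 171 157 172 124 148 143 135 173 174 176 172 229
  129 232 231]
 [226 225 226 222 107 174 173 174 172 170 167 168 172 175 176 175 136 220
  115 228 231]
 [240 240 240 234  95 133 172 177 174 174 176 172 173 175 175 144  80 236
  175 228 230]
 [239 239 241 190 116  98 121 149 166 173 177 176 172 145 117  96  79 246
  230 231 230]
 [240 240 240 174 121  93 100 113 118 124 124 118 121 111 106  89 155 176
  163 170 163]
 [240 240 240 216  91 141 112 103  96 108 108 105 103 108 122 153 162  73
  167 243 241]]
```

```bash
python3 -c "
from workcell import workorder
print(workorder.job_done())"
```

```text
the job is handed in; nothing more can be done
None
```

The job is handed in, but it returned no verdict: the scoop is in the shut drawer, the inner lid was detected in place on the caddy, and the outer lid is held level about 84 mm above the caddy's rim.

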